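Push the loaded tray across the gap into the test station

ROBOT

A 6-joint arm with a two-finger parallel gripper is mounted at the origin on the work surface. World frame = base frame: x ahead of the robot, y to its left, z up, the work surface at z = 0. Lengths are in m, angles in degrees, forces in N, time in s.
With the tool pointing down it reaches from about 0.375 to 0.9 m from the base axis. Payload 3.1 kg.
Tool frame: the origin (TCP) lies at the very end of the fingers, on their centre line; the grasp point (between the pads) lies 19 mm behind it (grip_point_offset is the distance from the TCP to the grasp point, in m); y points along the fingers, x is the direction in which the jaws open and shut, and the axes are right-handed (so a half turn about y gives the same grasp; the last joint's range is limited). The gripper opens to 87 mm and grips with 3 to 60 N. Pads are 19 mm wide; open, the fingers measure 117 mm over their backs; the gripper's body (75 mm by 190 mm) begins 51 mm behind the grasp point.
Start: joints at [57.554, 30.224, 82.088, -0, 67.689, -10.227], TCP at [0.236, 0.579, 0.223] pointing down, gripper open.
Joint ranges: [-176.69, 176.69], [-43.24, 126.21], [12.49, 139.97], [-82, 262], [0, 151.66], [-163.58, 163.58]. Speed limits (degrees/s): [159.86, 159.86, 180, 180, 180, 180].

INTERFACE

Orientations are given as a 3x3 rotation matrix whose columns are the frame's x, y, z axes.
In Python, from rig import * gives the robot as it stands.
- The arm moves only by the tool send_rows, never from a script. Its argument "moves" is text: rows parted by semicolons, each of 5 numbers parted by spaces: the finger opening in mm, from 0 to 87, then the shift along the tool's x, y, z in mm, then the turn about the tool's y in degrees. In form: fingers dx dy dz yaw; .... A call has 1 to 20 rows; each row shifts and turns the commanded pose from where the row before left it, along the tool's axes as they then stand; what a row does not reach is not made up. A row lasts 1/12 s, in which the tool goes at most 41.7 mm and 7.16 degrees, less where a joint would pass 70% of its speed; a pose out of reach is approached as far as the arm can. A call is refused whole if a number of a shift passes 41.7 or a number of a turn 7.16, either way. A call with a gripper value outside its range is refused whole. The fingers move at their own pace and stop on an object; the grip force is fixed at half the most. Time passes only in rows, so rows that do not move let the fingers close. It gives the time, the measured TCP pose, the force and the opening at its end, in the units of the state.
- read_state(): the state, without advancing time (a new reading comes with each control period).
- capture(name): name is "side" or "top"; returns a dict with "image" (400x640x3 uint8, blue, green, red), "z_map" (400x640 float32, m along the optical axis (not along the pixel's ray), 0 where there is no reading), "mtx" (3x3 intrinsics, pixels), "origin" and "rotation" of the camera in the world. Camera axes: x right, y up, looking along -z (the intrinsics and any distortion apply to the point x, -y, -z); pixel columns grow to the right and rows downward; lengths in m; the calibration is good to about 2 mm. A picture is of the moment at which its call begins.
- hand_in(): hands the job in, once; it reports no verdict.
Trained networks look in a picture, given as the dict that the camera call returned (one of the last four; its "shot" number tells which), for a name from the list of things; names that differ only in an ending like _2 or _b are one class to them, and where a whole thing is asked for, a point or a joint stands for the part that bears it (a point fixed in the world has none). Each returns a list of dicts, best first, with "p" (0 to 1); they miss things now and then, are a little off and sometimes report something else, mostly with a low value. They report only what shows in the picture. A call takes as long as a camera call. They do not tell look-alikes from the thing itself.
- search_frame(picture, name): "bbox" ([left, top, right, bottom] in pixels, round what is visible of it).
- masks_of(picture, name): "region" (400x640 bool, what is visible of it) and "bbox" ([left, top, right, bottom] in pixels, round what is visible of it).
- mark_of(picture, name): "pixel" ([row, column] in pixels: a listed point, or the origin of a listed thing).
The state is a dict: "time_s": time; "joint_positions": joint angles; "qvel": joint speeds; "tau": joint torques, N m; "position": TCP position; "tcp_rot": TCP orientation; "force": force on the tool from outside, world axes, zero at the start; "moment": the same for the moment, N m; "opening": opening from 0.0 (shut) to 1.0 (fully open).
Only numpy, scipy, OpenCV 4.12 (cv2) and the standard library are available. Lean on these libraries where they do the work, as an engineer would, in place of code of your own. Each camera call takes 0.05 s, during which the arm holds its last target. There are 200 camera calls.

TASK

Two grey trays stand side by side on the aluminium infeed plate of the test cell. Push the tray that holds the black housing forward across the open gap onto the test station's grey plate, up to the steel stop bar at its far end, keeping the tray flat on the plates all the way: do not lift it or let it dip into the gap. Leave the empty tray where it is.

Things in the scene. Friction and masses are not known exactly. Their poses are not given: they have to be found in the camera images.
- tray_housing: Shallow open tray, grey plastic, 140 mm long (x) by 90 wide (y), walls 25 high, 5 thick, flat underside, 0.35 to 0.7 kg; loose, lies on the infeed plate in the left or right lane. A black housing (62 x 52 mm, its top 47 above the tray's underside) is fixed in its middle, shaft pointing forward. Origin: centre of the underside; x forward, within 0.06 rad of the feed direction; rear wall at x = -70 mm.
- tray_empty: The same tray with only two low metal rails on its floor and no housing, 0.25 kg; loose, in the other lane of the infeed plate, about 50 mm (at least 25 mm) beside the loaded tray. Same origin and axes. To be left alone.
- infeed: Infeed plate: fixed bare aluminium plate on posts, 190 mm along x by 300 mm along y, no rims, its top 42 mm above the work surface. Origin: on the work surface below the plate's centre; x is the feed direction (the robot's +y within 0.12 rad), z up.
- station: Test station: fixed grey plate on posts, 200 mm (x) by 300 (y), top 40 mm above the work surface, straight ahead of the infeed plate beyond an open gap of 40 to 55 mm, same axes. Origin: on the work surface below its centre. A steel stop bar 20 thick, 22 high above the plate, spans the far end, near face at x = +80 mm: a tray against it has its origin at x = +10 mm.
Things that resemble listed ones, but are neither listed nor needed, are in the scene too. Leave any orange look-alike of the tray_housing alone.

How it is judged (in metres and radians):
At the end, for the whole second after the job is handed in: The tray with the housing lies flat and at rest, wholly on the station plate, its front within about 18 mm of the stop bar and within 11 degrees of square to it; the empty tray is within 15 mm of where it started (x of tray_housing in the frame of station between -0.008 and 0.016 m and y of tray_housing in the frame of station between -0.105 and 0.105 m and z of tray_housing in the frame of station between 0.035 and 0.045 m and angle between the x axis of tray_housing and the x axis of station, either way round below 0.2 rad and angle between tray_housing's own z axis and vertical below 0.05 rad and linear speed of tray_housing below 0.01 m/s and distance of tray_empty from where it was at the start of the episode below 0.015 m); the robot touches nothing.
It fails at once if the loaded tray dips into the gap or is tipped more than 6 degrees (angle between tray_housing's own z axis and vertical above 0.105 rad).
It fails at once if the loaded tray is lifted more than 12 mm off the plates instead of being slid (z of tray_housing in the frame of infeed above 0.054 m).
It fails at once if the loaded tray drops below the plates (z of tray_housing in the frame of station below 0.032 m).
It fails at once if the empty tray is shifted by more than 20 mm (distance of tray_empty from where it was at the start of the episode above 0.02 m).
It also fails if it takes over 32 s, if anything falls off the work surface, if the arm or the gripper's body presses on something with over 40 N, if the wrist force passes 120 N, or if a joint passes its speed limit or range.

## Working session

There is one attempt and no reset: what is moved stays moved. The work goes in short steps, Python scripts to look and compute and a tool call to move; the robot and the scene stay as the last step left them, time stands still between calls to the robot, and variables do not carry over. Pictures are saved under pics/ and viewed, about 8 in all and at most 12, crops included, and the job is handed in when it is done.

Besides the shell and the picture viewer there is one more tool, called after ">>>" as name(argument=value, ...) on one line, values as JSON. send_rows: Moves the arm, as the interface text tells. Its arguments: {"type":"object","properties":{"moves":{"type":"string"}},"required":["moves"]}

```bash
mkdir -p pics; ls
cat > h.py <<'E'
from rig import *
import numpy as np, cv2
def cloud(p):
    z=p["z_map"].astype(float); v,u=np.mgrid[0:400,0:640]; K=p["mtx"]
    c=np.stack([(u-K[0,2])/K[0,0]*z,-(v-K[1,2])/K[1,1]*z,-z],-1)
    w=c@np.array(p["rotation"]).T+np.array(p["origin"]); w[z<=0]=np.nan
    return w
E
python3 - <<'E'
from h import *
s=read_state(); print(s["position"],np.round(s["tcp_rot"],3).tolist(),s["opening"],s["time_s"])
for n in("top","side"):
    p=capture(n); cv2.imwrite(f"pics/{n}0.png",p["image"]); w=cloud(p); np.save(n,w)
    print(n,np.round(p["origin"],3),p.keys())
    for t in("tray_housing","tray_empty","infeed","station"):
        for m in masks_of(p,t)[:3]:
            q=w[m["region"]]; q=q[~np.isnan(q[:,0])]
            print(t,round(m["p"],2),np.round(m["bbox"]),np.round(np.median(q,0),3) if len(q) else 0)
        print("  mark",[(round(m["p"],2),np.round(m["pixel"])) for m in mark_of(p,t)[:2]])
E
```

```text
pics
[0.23591136 0.57797345 0.22158977] [[0.378, -0.001, -0.926], [0.926, -0.002, 0.378], [-0.002, -1.0, 0.0]] 0.9995703311156119 0.0
top [ 0.34  -0.111  1.318] dict_keys(['image', 'z_map', 'mtx', 'origin', 'rotation', 'shot'])
tray_housing 0.93 [293.  73. 345. 132.] [ 0.839 -0.089  0.02 ]
tray_housing 0.85 [392. 159. 454. 214.] [ 0.602 -0.371  0.019]
tray_housing 0.77 [375. 285. 434. 332.] [ 0.288 -0.308  0.018]
  mark [(0.7, array([231., 336.])), (0.68, array([106., 320.]))]
tray_empty 0.75 [313. 160. 364. 199.] [ 0.62  -0.147  0.049]
  mark [(0.78, array([181., 340.]))]
infeed 0.84 [291. 145. 376. 265.] [ 0.551 -0.137  0.042]
  mark [(0.73, array([206., 336.]))]
station 0.55 [199. 135. 289. 260.] [0.572 0.102 0.04 ]
  mark [(0.69, array([196., 248.]))]
side [ 0.151 -0.491  0.634] dict_keys(['image', 'z_map', 'mtx', 'origin', 'rotation', 'shot'])
tray_housing 0.97 [363. 149. 420. 186.] [ 0.831 -0.101  0.022]
tray_housing 0.83 [249. 329. 348. 398.] [ 0.293 -0.302  0.026]
tray_housing 0.76 [268. 209. 345. 274.] [ 0.478 -0.149  0.064]
  mark [(0.97, array([382., 292.])), (0.82, array([290., 431.]))]
tray_empty 0.83 [316. 181. 388. 240.] [ 0.621 -0.15   0.052]
  mark [(0.75, array([209., 354.]))]
infeed 0.74 [245. 180. 409. 299.] [ 0.496 -0.184  0.043]
  mark [(0.6, array([239., 324.]))]
  mark [(0.79, array([184., 270.]))]
```

View pics/top0.png

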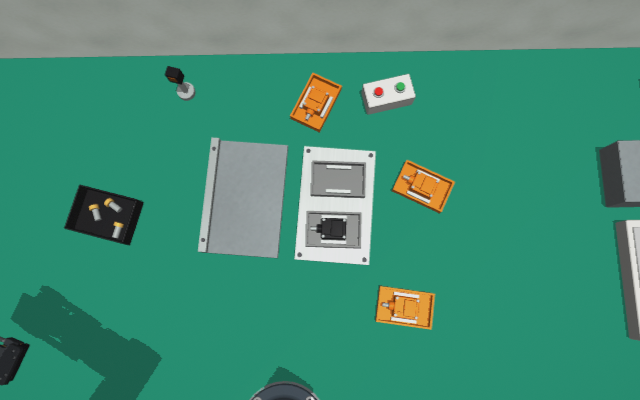

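View pics/side0.png

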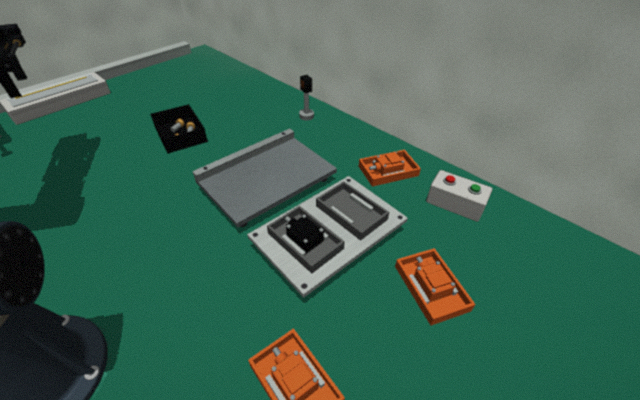

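Run:
```python
import numpy as np,cv2
w=np.load("top.npy")
def rect(name,m):
    q=w[m]; r=cv2.minAreaRect((q[:,:2]*1000).astype(np.float32)); print(name,len(q),r,np.round(np.median(q[:,2]),4))
x,y,z=w[...,0],w[...,1],w[...,2]
A=(x>.38)&(x<.75)&(y>-.25)&(y<-.03)
B=(x>.38)&(x<.75)&(y>-.02)&(y<.22)
rect("infeed",A&(z>.03)&(z<.12))
rect("station",B&(z>.03)&(z<.05))
rect("stop",B&(z>.055)&(z<.075))
L=A&(z>.055)&(x<.55); rect("loaded walls",L&(z<.075)); rect("housing",L&(z>.08)); rect("emptywalls",A&(x>.55)&(z>.055)&(z<.075))
```

```text
infeed 8294 ((555.0589599609375, -138.46295166015625), (190.3964385986328, 301.31890869140625), 84.88726806640625) 0.0447
station 7888 ((576.3677978515625, 96.022705078125), (194.5636749267578, 302.0655212402344), 84.63189697265625) 0.04
stop 967 ((584.3595581054688, 189.46389770507812), (23.19325828552246, 299.7271728515625), 84.82386016845703) 0.0618
loaded walls 632 ((486.9109802246094, -131.57797241210938), (140.16473388671875, 90.58687591552734), 87.40042877197266) 0.0655
housing 386 ((486.79510498046875, -131.09945678710938), (60.095611572265625, 50.54459762573242), 88.76774597167969) 0.0853
emptywalls 589 ((618.0050659179688, -146.2132110595703), (140.06297302246094, 91.4494400024414), 86.92537689208984) 0.0646
```

The top view shows the loaded tray (black housing) at about px (333,230) in the near lane. The empty tray is at (338,180) and the stop bar at (207,197). The orange trays are look-alikes. I'll push the rear wall with both fingertips spread about 50 mm apart, starting by turning the tool square to the feed direction.

>>> send_rows(moves="50 0 0 0 7.1;50 0 0 0 7.1;50 0 0 0 7.1;50 0 0 0 7.1;50 0 0 0 7.1;50 0 0 0 7.1;50 0 0 0 7.1;50 0 0 0 7.1;50 0 0 0 7.1;50 0 0 0 7.1;50 0 0 0 2.0")

```text
time_s: 1.82
position: [0.2363, 0.5786, 0.2226]
tcp_rot: [[0.995, 0.0, 0.096], [-0.096, 0.0, 0.995], [0.0, -1.0, 0.0]]
force: [0.6, -0.7, -0.8]
opening: 0.579
```

```bash
cat > st.py <<'E'
from h import *
s=read_state(); R=np.array(s["tcp_rot"]);print(np.round(s["position"],4),np.round(R,3).tolist(),s["opening"],s["time_s"],s["force"],np.degrees(np.arctan2(R[1,2],R[0,2])))
print("tool-frame mm to start pose:",R.T@(np.array([.479,-.221,.15])-s["position"])*1000, "mid",R.T@(np.array([.52,.15,.2])-s["position"])*1000)
E
python3 st.py
```

```text
[0.2363 0.5786 0.2226] [[0.995, 0.0, 0.096], [-0.096, 0.0, 0.995], [0.0, -1.0, 0.0]] 0.5787891448553558 1.8167 [ 0.59055508 -0.72913772 -0.84468858] 84.50492265849134
tool-frame mm to start pose: [ 318.10929413   72.52815957 -772.70100029] mid [ 323.3965594    22.56570041 -399.47479877]
```

>>> send_rows(moves="50 27 0 -29 0;50 27 0 -29 0;50 27 0 -29 0;50 27 0 -29 0;50 27 0 -29 0;50 27 0 -29 0;50 27 0 -29 0;50 27 0 -29 0;50 27 0 -29 0;50 27 0 -29 0;50 27 0 -29 0;50 21 0 -29 0;50 0 0 0 0")

```text
time_s: 2.9
position: [0.526, 0.1978, 0.2229]
tcp_rot: [[0.995, 0.004, 0.097], [-0.097, -0.002, 0.995], [0.005, -1.0, -0.002]]
force: [-0.3, 1.2, -0.4]
opening: 0.573
```

>>> send_rows(moves="50 0 0 -34 0;50 0 0 -34 0;50 0 0 -34 0;50 0 0 -34 0;50 0 0 -34 0;50 0 0 -34 0;50 0 0 -34 0;50 0 0 -34 0;50 0 0 -34 0;50 0 0 -34 0;50 0 0 -34 0;50 0 0 -34 0;50 0 20 -17 0;50 0 20 0 0;50 0 20 0 0;50 0 0 0 0;50 0 0 0 0")

```text
time_s: 4.32
position: [0.4821, -0.2195, 0.1619]
tcp_rot: [[0.996, -0.002, 0.091], [-0.091, 0.002, 0.996], [-0.002, -1.0, 0.002]]
force: [-0.0, 0.6, 0.3]
opening: 0.578
```

```bash
python3 st.py; python3 -c "
from h import *
cv2.imwrite('pics/side1.png',cv2.resize(capture('side')['image'][150:350,180:460],None,fx=2.8,fy=2.8))"
```

```text
[ 0.4821 -0.2195  0.1619] [[0.996, -0.002, 0.091], [-0.091, 0.002, 0.996], [-0.002, -1.0, 0.002]] 0.5778479901499264 4.3167 [-0.01366203  0.56049662  0.30280375] 84.78014338961518
tool-frame mm to start pose: [-2.91666082 11.93682713 -1.83059519] mid [  4.04855627 -37.51323669 371.43630254]
```

View pics/side1.png

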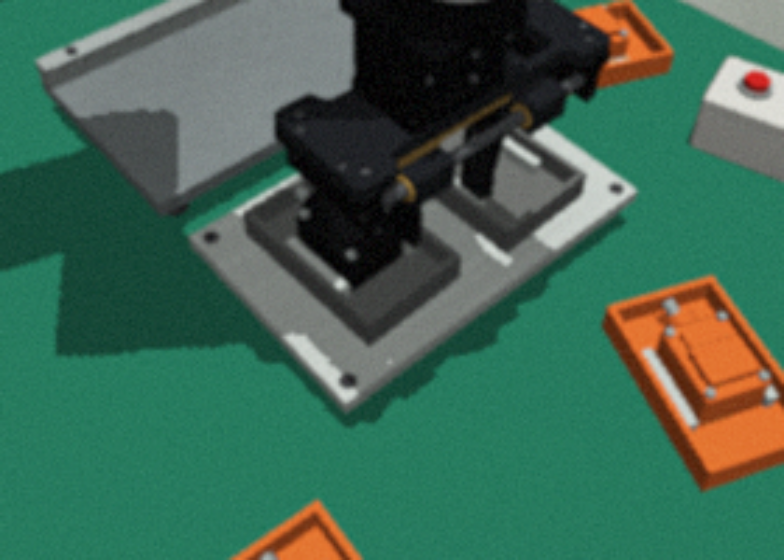

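The crop shows the gripper hovering behind the loaded tray with its jaw axis across the lane. The body will sit at about z 0.12, above the 0.089 housing top. Lowering behind the rear wall now.

>>> send_rows(moves="50 -3 20 -2 0;50 0 25 0 0;50 0 25 0 0;50 0 20 0 0;50 0 12 0 0;50 0 8 0 0;50 0 0 0 0;50 0 0 0 0")

```text
time_s: 5.03
position: [0.4803, -0.2221, 0.0534]
tcp_rot: [[0.996, 0.001, 0.09], [-0.09, -0.001, 0.996], [0.001, -1.0, -0.001]]
force: [-0.4, 0.2, 0.4]
opening: 0.575
```

>>> send_rows(moves="50 0 0 3 0;50 0 0 3 0;50 0 0 3 0;50 0 0 3 0;50 0 0 3 0;50 0 0 3 0;50 0 0 3 0;50 0 0 3 0;50 0 0 0 0")

```text
time_s: 5.78
position: [0.4829, -0.1992, 0.0536]
tcp_rot: [[0.996, 0.003, 0.09], [-0.09, -0.003, 0.996], [0.003, -1.0, -0.003]]
force: [-1.7, -4.5, 2.9]
opening: 0.572
```

```bash
python3 st.py
cat > look.py <<'E'
import sys
from h import *
p=capture('top'); w=cloud(p); x,y,z=w[...,0],w[...,1],w[...,2]
f=np.array([.0906,.9959]);n=np.array([-.9959,.0906])
E=(x>.55)&(x<.75)&(y<-.04)&(y>-.25)&(z>.055)&(z<.075); r=cv2.minAreaRect((w[E][:,:2]*1000).astype(np.float32)); print("empty",r)
cv2.imwrite(sys.argv[1],cv2.resize(p['image'][120:280,180:400],None,fx=3,fy=3))
E
python3 look.py pics/top1.png
```

```text
[ 0.4829 -0.1992  0.0536] [[0.996, 0.003, 0.09], [-0.09, -0.003, 0.996], [0.003, -1.0, -0.003]] 0.5724127363154912 5.7833 [-1.72894548 -4.53168241  2.94703213] 84.83398488030245
tool-frame mm to start pose: [ -1.5839187  -96.35135203 -22.34565646] mid [   6.00697354 -147.47074235  350.68408268]
empty ((617.9050903320312, -146.1680908203125), (140.01852416992188, 91.81510925292969), 86.95266723632812)
```

View pics/top1.png

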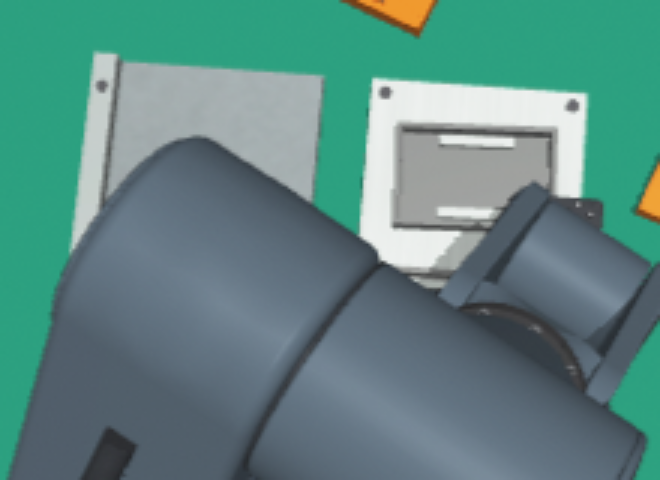

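Contact is confirmed at about 4.7 N, and the empty tray has not moved. The top crop is mostly covered by the arm, with the empty tray visible at its original place. Pushing on, with about 236 mm to go.

>>> send_rows(moves="50 0 0 6 0;50 0 0 8 0;50 0 0 8 0;50 0 0 8 0;50 0 0 8 0;50 0 0 8 0;50 0 0 8 0;50 0 0 8 0;50 0 0 8 0;50 0 0 8 0;50 0 0 8 0;50 0 0 6 0;50 0 0 3 0;50 0 0 0 0")

```text
time_s: 7.0
position: [0.4918, -0.1039, 0.0534]
tcp_rot: [[0.996, 0.003, 0.09], [-0.09, -0.002, 0.996], [0.003, -1.0, -0.002]]
force: [0.2, -1.3, 1.3]
opening: 0.575
```

```bash
python3 st.py;  python3 -c "
from h import *
cv2.imwrite('pics/side2.png',cv2.resize(capture('side')['image'][120:320,160:440],None,fx=2.8,fy=2.8))"
```

```text
[ 0.4918 -0.1039  0.0534] [[0.996, 0.003, 0.09], [-0.09, -0.002, 0.996], [0.003, -1.0, -0.002]] 0.5745725853835503 7.0 [ 0.17883082 -1.32777883  1.26923302] 84.81915602171512
tool-frame mm to start pose: [  -1.81913539  -96.36114698 -117.89225014] mid [   5.68715092 -146.9698086   255.20883406]
```

View pics/side2.png

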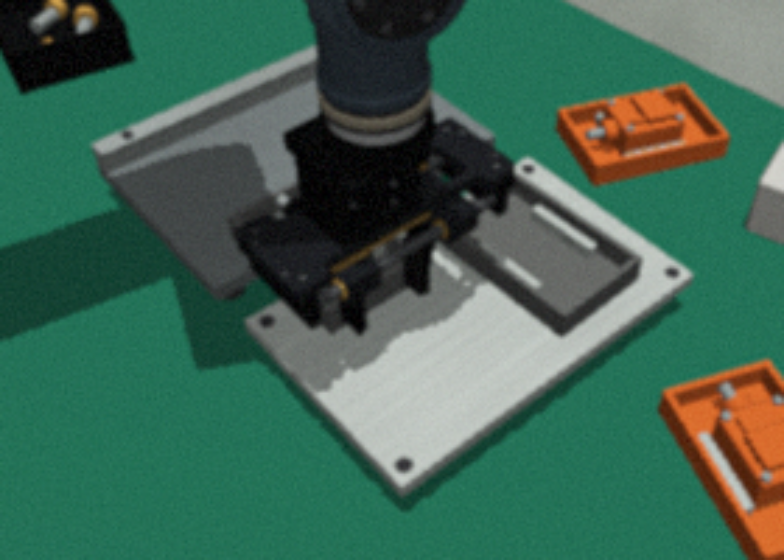

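The tray is square on the fingers and crossing the gap, with the empty tray untouched. Continuing, about 140 mm left.

>>> send_rows(moves="50 0 0 5 0;50 0 0 8 0;50 0 0 8 0;50 0 0 8 0;50 0 0 8 0;50 0 0 8 0;50 0 0 8 0;50 0 0 8 0;50 0 0 8 0;50 0 0 8 0;50 0 0 8 0;50 0 0 8 0;50 0 0 8 0;50 0 0 8 0;50 0 0 6 0;50 0 0 4 0;50 0 0 3 0;50 0 0 0 0")

```text
time_s: 8.55
position: [0.5014, 0.019, 0.0526]
tcp_rot: [[0.996, -0.0, 0.091], [-0.091, 0.001, 0.996], [-0.0, -1.0, 0.001]]
force: [-0.4, -0.0, 0.1]
opening: 0.574
```

```bash
python3 st.py
cat > look2.py <<'E'
from h import *
import sys
f=np.array([.0906,.9959]);n=np.array([-.9959,.0906])
P=read_state()["position"]; print("TCP_f",P[:2]@f*1000,"target 81")
p=capture('side'); cv2.imwrite(sys.argv[1],cv2.resize(p['image'][100:300,160:440],None,fx=2.8,fy=2.8))
for c in(p,capture('top')):
    w=cloud(c); x,y,z=w[...,0],w[...,1],w[...,2]
    m=(x>.4)&(x<.7)&(y>-.03)&(y<.22)
    q=w[m&(z>.056)&(z<.07)]; a=q[:,:2]@f*1000; b=q[:,:2]@n*1000
    print(np.histogram(a,bins=np.arange(60,270,6)))
E
python3 look2.py pics/side3.png
```

```text
[0.5014 0.019  0.0526] [[0.996, -0.0, 0.091], [-0.091, 0.001, 0.996], [-0.0, -1.0, 0.001]] 0.5742636623378717 8.55 [-0.44435968 -0.04313096  0.06477131] 84.77866819964667
tool-frame mm to start pose: [  -0.46256532  -97.54252062 -240.97604554] mid [   6.6000051  -147.27749839  132.25116687]
TCP_f 64.35176871191254 target 81
(array([ 11,  13,  97,  22,   8,   9,   7,   8,   2,   3,   8,  12,   2,
         0,   0,   0,   0,   0,   0,   0,   0,   0,   0,   0,   1,  10,
         1,   4, 130,  74,  76,  51,   2,   0]), array([ 60,  66,  72,  78,  84,  90,  96, 102, 108, 114, 120, 126, 132,
       138, 144, 150, 156, 162, 168, 174, 180, 186, 192, 198, 204, 210,
       216, 222, 228, 234, 240, 246, 252, 258, 264]))
(array([  0,   0,   0,   0,   0,   0,   0,   0,   0,   0,   0,   0,   0,
         0,   0,   0,   0,   0,   0,   0,   0,   0,   0,   0,   0,   5,
         0,   0, 103, 165, 171, 150,   4,   0]), array([ 60,  66,  72,  78,  84,  90,  96, 102, 108, 114, 120, 126, 132,
       138, 144, 150, 156, 162, 168, 174, 180, 186, 192, 198, 204, 210,
       216, 222, 228, 234, 240, 246, 252, 258, 264]))
```

View pics/side3.png

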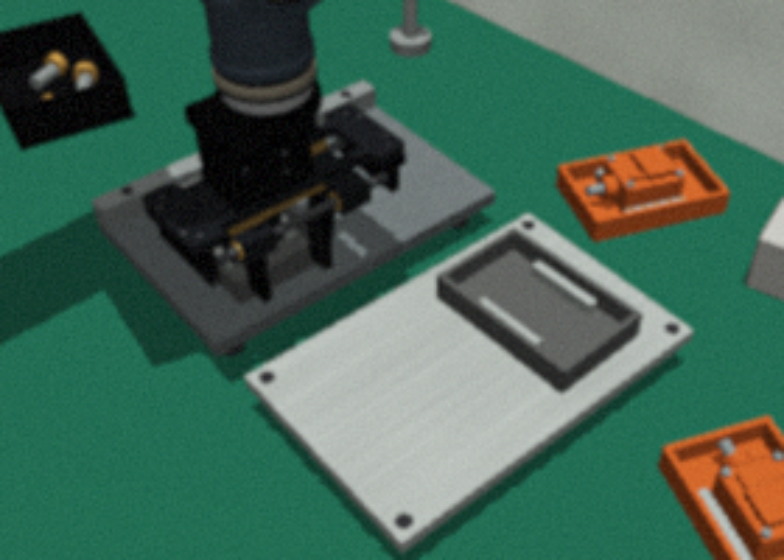

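>>> send_rows(moves="50 0 0 2 0;50 0 0 2 0;50 0 0 2 0;50 0 0 2 0;50 0 0 2 0;50 0 0 2 0;50 0 0 2 0;50 0 0 1 0;50 0 0 0 0")

```text
time_s: 9.4
position: [0.5032, 0.0327, 0.0527]
tcp_rot: [[0.996, 0.001, 0.091], [-0.091, -0.001, 0.996], [0.001, -1.0, -0.0]]
force: [-0.4, -4.8, 1.0]
opening: 0.574
```

>>> send_rows(moves="50 0 0 1 0;50 0 0 1 0")

```text
time_s: 9.57
position: [0.5033, 0.0345, 0.0527]
tcp_rot: [[0.996, 0.001, 0.091], [-0.091, -0.001, 0.996], [0.001, -1.0, -0.001]]
force: [0.5, -5.7, 1.1]
opening: 0.576
```

The TCP is at the target. Backing off, rising and moving clear before checking.

>>> send_rows(moves="50 0 0 -6 0;50 0 0 -10 0;50 0 0 -15 0;50 0 -15 0 0;50 0 -30 0 0;50 0 -30 0 0;50 0 -30 0 0;50 0 -30 0 0;50 0 0 -35 0;50 0 0 -35 0;50 0 0 -35 0;50 0 0 -35 0;50 0 0 -35 0;50 0 0 -35 0;50 0 0 -35 0;50 0 0 -35 0;50 0 0 -10 0;50 0 0 0 0;50 0 0 0 0")

```text
time_s: 11.15
position: [0.473, -0.2841, 0.1871]
tcp_rot: [[0.996, -0.001, 0.093], [-0.093, 0.002, 0.996], [-0.001, -1.0, 0.002]]
force: [-0.4, 0.1, 0.2]
opening: 0.573
```

```bash
cat > fin.py <<'E'
from h import *
f=np.array([.0906,.9959]);n=np.array([-.9959,.0906])
p=capture('top'); cv2.imwrite('pics/fin.png',cv2.resize(p['image'][120:280,180:400],None,fx=3,fy=3))
for c in(p,capture('side')):
    w=cloud(c);x,y,z=w[...,0],w[...,1],w[...,2]; a=x*f[0]+y*f[1]; b=x*n[0]+y*n[1]
    m=(x>.4)&(x<.6)&(y>-.0)&(a<.229)
    for s,k in(("walls",(z>.055)&(z<.072)),("housing",(z>.079)&(z<.095))):
        q=w[m&k]; print(s,len(q)); 
        if len(q)>20:
            r=cv2.minAreaRect((q[:,:2]*1000).astype(np.float32)); C=np.array(r[0]); print(r,"x,y in station",C@f-151.7,C@n+565,"a range",np.percentile(q[:,:2]@f*1000,[0,1,50,99,100]),np.median(q[:,2]))
    e=w[(x>.55)&(x<.75)&(y<-.04)&(y>-.25)&(z>.055)&(z<.075)]; print("empty",cv2.minAreaRect((e[:,:2]*1000).astype(np.float32)))
    g=w[(a>.2)&(a<.26)&(b>-.7)&(b<-.62)&(z>.055)&(z<.07)]; print("bar a",np.percentile(g[:,:2]@f*1000,[1,50,99]) if len(g) else 0)
E
python3 fin.py
```

```text
walls 369
((512.4984130859375, 113.83926391601562), (139.18734741210938, 89.44373321533203), 85.70706176757812) x,y in station 8.104879159545902 64.91666771850589 a range [ 90.77152862  91.09214791 166.0034416  228.59580706 228.95257719] 0.06381148121444413
housing 219
((514.216552734375, 116.9537353515625), (65.7874526977539, 46.161617279052734), 85.42826843261719) x,y in station 11.362244714355484 63.48774355468754 a range [130.40683479 131.23048507 159.356252   191.09552536 195.94595082] 0.08486572758184918
empty ((617.7947387695312, -146.227783203125), (140.0138397216797, 92.01738739013672), 87.45513916015625)
bar a [231.05954277 240.79928971 251.49950752]
walls 869
((511.907470703125, 112.67945861816406), (141.0050506591797, 147.8267822265625), 84.46574401855469) x,y in station 6.8962896835327285 65.40010887756347 a range [ 87.85602073  89.32621124 139.09846123 228.39339648 228.99806492] 0.06334864072083857
housing 340
((512.0813598632812, 114.06332397460938), (63.824588775634766, 50.7862548828125), 84.67472076416016) x,y in station 8.290235549926763 65.35231086425784 a range [128.09409751 129.25275348 150.94088659 189.21491574 191.94264429] 0.08356618331107973
empty ((641.65380859375, -140.8280792236328), (39.52173614501953, 157.58103942871094), 24.96507453918457)
bar a [228.45398493 234.80248838 250.79742024]
```

View pics/fin.png

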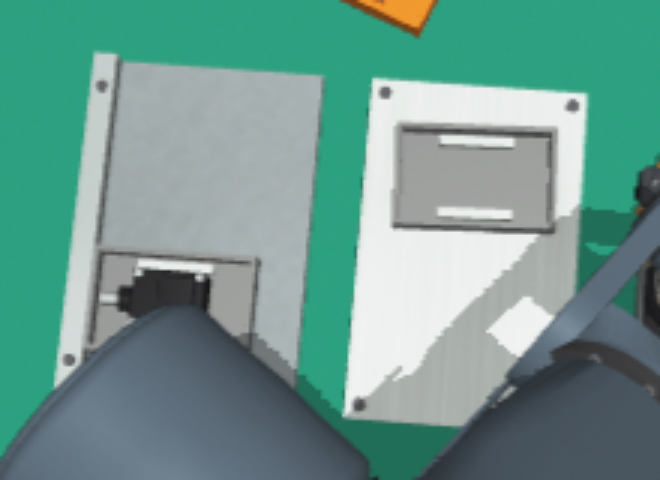

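The tray's front is at the stop bar (x about +8 mm in the station frame, square within about 1°), and the empty tray has not moved. The robot is clear, so I'm handing in.

```bash
python3 -c "
from rig import *
print(hand_in())"
```

```text
the job is handed in; nothing more can be done
None
```

I pushed the loaded tray's rear wall with both fingertips, set about 50 mm apart. It slid across the gap to the stop bar, and I handed the job in at about 11.3 s of the 32 s allowed. Contact forces at the stops were about 5 N, and the hand-in gave no verdict.

Last checks, from the camera images:
- **Loaded tray:** its centre is at about x = +8 mm, y = +65 mm in the station frame. It is square to within about 1° and sits at plate height (wall tops at about z = 0.064 m).
- **Empty tray:** it is within about 0.3 mm of where it started in the top view.
- **Robot:** it is clear, at z = 0.187 m behind the infeed plate, with no force on the tool.

- **Disagreements:** the side view's fit of the empty tray failed because the arm was in the way, so I relied on the top view. The housing-only fit from the top view was also partly hidden by the arm and gave x = +11 mm. That is still within the allowed range.
- **Not measured:** I checked flatness while crossing the gap only by eye, from side pictures at the halfway point and near the end. I did not measure the tilt.

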